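# Clear the portioning board and clamp its sliding stop at the mark

### The arm

A 7-joint arm with a two-finger parallel gripper is mounted at the origin on the work surface. World frame = base frame: x ahead of the robot, y to its left, z up, the work surface at z = 0. Lengths are in m, angles in rad, forces in N, time in s.
With the tool pointing down it reaches from about 0.425 to 1.025 m from the base axis. Payload 9.4 kg.
Tool frame: the origin (TCP) lies on the centre line of the jaws, within the pads' length; the fingertips stand 8 mm ahead of it and the grasp point (between the pads) lies 11 mm behind it; z points along the fingers, y is the direction in which the jaws open and shut (so a half turn about z gives the same grasp; the last joint's range is limited). The gripper opens to 85 mm and grips with 20 to 120 N. Pads are 22 mm wide; open, the fingers measure 114 mm over their backs; the gripper's body (76 mm by 85 mm) begins 54 mm behind the grasp point. The pads swing forward as they close: fully open they stand 13 mm farther back than shut.
Start: joints at [1.168, 0.599, -0.003, 1.599, 0.002, 0.943, -0.08], TCP at [0.232, -0.687, 0.239] pointing down, gripper open.
Joint ranges: [-2.57, 2.57], [-0.35, 1.97], [-1.29, 1.29], [0.11, 2.56], [-1.05, 4.19], [0.11, 1.86], [-2.63, 2.63]. Speed limits (rad/s): [2.22, 2.22, 3.01, 3.01, 3.14, 3.14, 3.14].

### API

Orientations are given as a unit quaternion [w, x, y, z].
In Python, from station import env, imaging, finish_job gives the robot as it stands. The module is installed in compiled form; this text tells all that it offers.
- The arm moves only by the tool drive_tool, never from a script. Its arguments are lists of equal length, an entry for each row: "linear": the shift along the tool's x, y, z in cm, a list of three; "roll": the turn about the tool's z in rad. A call has 1 to 8 rows; each row is the pose to reach, as a shift and turn from the pose measured when the call began, along the tool's axes at that moment; what a row does not reach only later rows make up. A row lasts 1/8 s, in which the tool goes at most 62.5 mm and 10.7 degrees, less where a joint would pass 70% of its speed; a pose out of reach is approached as far as the arm can. A call with a gripper value outside its range is refused whole. "gripper" is the opening, from 0 (shut) to 1 (fully open), set as the call begins (left out, the last holds). The fingers move at their own pace and stop on an object; "force" is the grip in N (left out, the last holds). Time passes only in rows, so rows that repeat a pose let the fingers close. It gives the time, the measured TCP pose, the force and the opening at its end, in the units of the state.
- env.state(): the state, without advancing time (a new reading comes with each control period).
- imaging.camera(name): name is "scene" or "top" or "wrist"; returns (picture, depth): 384x512x3 uint8, red, green, blue; 384x512 float32, m along the optical axis (not along the pixel's ray), 0 where there is no reading.
- imaging.calibration(name): a dict with "camera_matrix" (3x3 intrinsics, pixels), "view" (4x4, takes a point from world to camera coordinates); the wrist camera has in their place "hand_eye" (4x4, takes a point from camera to tool coordinates, whose origin is the TCP and whose axes are the flange's). Camera axes: x right, y up, looking along -z (the intrinsics and any distortion apply to the point x, -y, -z); pixel columns grow to the right and rows downward; lengths in m; the calibration is good to about 2 mm. A picture is of the moment at which its call begins: read the wrist's pose just before it. calibration takes no time and is no camera call.
- finish_job(): hands the job in, once; it reports no verdict.
The state is a dict: "time": time; "joints": joint angles; "joint_vel": joint speeds; "joint_efforts": joint torques, N m; "tcp_pos": TCP position; "tool_rot": TCP orientation; "ft_force": force on the tool from outside, world axes, zero at the start; "ft_torque": the same for the moment, N m; "finger_gap": finger opening in m.
Only numpy, scipy, OpenCV 4.12 (cv2) and the standard library are available. Lean on these libraries where they do the work, as an engineer would, in place of code of your own. Each camera call takes 0.05 s, during which the arm holds its last target. There are 200 camera calls.

### The job

At the cheese counter, take the wooden scraper block and push the three rind chips off the front edge of the portioning board into its crumb tray without touching them by hand, then stand the scraper back on the counter beside the board. Next pull the spring-loaded sliding stop along its rail until its pointer faces the brass mark clip, and while holding it there squeeze its cam lever fully shut against the stop's upright fin. The clamp alone does not hold yet, so finish still gripping the fin and lever together with the stop at the mark, and do not disturb the other goods.

Things in the scene. Friction and masses are not known exactly. Their poses are not given: they have to be found in the camera images.
- board: Fixed portioning board, place and yaw vary. Origin: centre of the white slab, at counter level; x away from the robot (crumb tray to rail), y along the rail, z up. White slab 150 (x) by 280 (y), flat top 40 mm above the counter, front edge at x = -75 mm. Behind it an aluminium rail, x 78 to 122, y -160 to 160, top at 50 mm (its end blocks 14 mm higher).
- tray (a point): Centre of the floor of the steel crumb tray in front of the slab, at (-110, 0, 4) mm in the board's frame. Inside it spans x -75 to -144, y -137 to 137 mm; floor 4 mm, rim 24 mm above the counter.
- stop: Sliding stop; origin on the rail's top, mid-width, axes as the board's. Slides along the board's +y only, 0 to 150 mm from home (100, -100, 50) in the board's frame. A spring pulls it home (2.4 N, plus 20 N/m), lever shut or not. In its frame, mm: saddle x -22 to 22, y -35 to 55, z 0 to 12; upright steel fin x -11 to 1, y -30 to 50, z 12 to 62; stop plate: see nook.
- nook (a point): Corner on the stop at (-11, 20, 37) mm in its frame, open from above: the fin's near face meets the -y face of the steel stop plate (x -161 to -11, y 20 to 30, z 2 to 54), which reaches from the fin towards the robot over the slab. A finger here pushes the stop to +y against the plate, the other finger standing beyond the lever.
- pointer (a point): Tip of the small steel pointer on the far side of the stop's saddle, at (35, 0, 5) mm in the stop's frame; it travels over the dark ledge behind the rail (x 122 to 157 mm in the board's frame, 50 mm high).
- mark: Brass mark clip fixed on the ledge, 14 (x) by 10 (y, along the rail) by 12 mm high; origin at the centre of its underside, axes as the board's. The stop is at the mark when the pointer has the clip's y along the rail, within the clip's half width of 5 mm. It is 35 to 95 mm towards +y from the pointer's home; it varies.
- lever (a joint): Black cam lever on the far side of the fin, rad: 0 closed (along the fin), up to 0.5 open (tip swung to +x, away from the fin); starts 0.38 to 0.5. Stays where left; about 2 N at the tip moves it. Turns about a vertical pin at (7, 45) mm in the stop's frame. Pressing the tip towards the fin closes it.
- lever_tip (a point): Axis of the lever's round tip (radius 6 mm), half-way up, 38 mm from the pin towards -y; the tip spans z 19 to 55 mm in the stop's frame. Closed, fin and tip together are 24 mm thick (x -11 to 13 mm in the stop's frame); open to 0.5 the tip's far side is at x = 31 mm.
- scraper_mid (a point): Centre (half-way up, 30 mm) of the loose scraper block standing on the counter left or right of the board: wood above a steel foot, 30 mm thick (its x), 120 mm long (its y), 60 mm high, 0.2 to 0.33 kg. Its length points roughly away from the robot at the start (it must be turned to lie along the rail for the sweep). Both faces are alike.
- chip0_mid (a point): Centre of a loose rind chip lying on the white slab, 24 by 16 mm, 9 mm high, 12 g, brown and cream. All chips start within x = -45 to 0, y = 15 to 90 mm of the board's frame, any yaw.
- chip1_mid (a point): Centre of a loose rind chip lying on the white slab, 20 by 18 mm, 9 mm high, 12 g, brown and cream. All chips start within x = -45 to 0, y = 15 to 90 mm of the board's frame, any yaw.
- chip2_mid (a point): Centre of a loose rind chip lying on the white slab, 22 by 14 mm, 9 mm high, 12 g, brown and cream. All chips start within x = -45 to 0, y = 15 to 90 mm of the board's frame, any yaw.
- jar_mid (a point): Bystander: centre of an amber honey jar, radius 30, height 85 mm, on the side of the board opposite to the scraper.
- tub_mid (a point): Bystander: centre of a clear tub, radius 38, height 55 mm.
- block_mid (a point): Bystander: centre of a pale cheese block 70 by 110 by 50 mm.
- round_mid (a point): Bystander: centre of a small waxed round cheese, radius 47, height 35 mm.
- spreader_grip (a point): Bystander: handle of a spreader 200 mm long lying on the counter.
- pepper_mid (a point): Bystander: centre of a small glass jar, radius 20, height 60 mm.
There are look-alikes about, which are no part of the job. What is meant by the part that bears scraper_mid is not purple or turquoise, and is the larger of those in its own colour.

How it is judged:
By the outcome, as a careful person would: the job done as asked, in the order asked, and still so for the second after the job is handed in, while the arm keeps its last pose, push and grip.
It also fails if it takes over 59 s, if anything falls off the work surface, if the arm or the gripper's body presses on something with over 40 N, if the wrist force passes 120 N, or if a joint passes its speed limit or range.

## Working session

There is one attempt and no reset: what is moved stays moved. The work goes in short steps, Python scripts to look and compute and a tool call to move; the robot and the scene stay as the last step left them, time stands still between calls to the robot, and variables do not carry over. Pictures are saved under pics/ and viewed, about 8 in all and at most 12, crops included, and the job is handed in when it is done.

Besides the shell and the picture viewer there is one more tool, called after "Call:" in YAML: its name, and indented under it one key for each argument. drive_tool: Moves the arm, as the interface text tells. Its arguments: {"type":"object","properties":{"linear":{"type":"array","items":{"type":"array","items":{"type":"number"}}},"roll":{"type":"array","items":{"type":"number"}},"gripper":{"type":"number"},"force":{"type":"number"}},"required":["linear","roll"]}

```bash
ls; mkdir -p pics; cat > h.py <<'E'
import numpy as np, cv2
from station import env, imaging, finish_job
def grab(n):
    s=env.state(); im,d=imaging.camera(n); c=imaging.calibration(n); return s,im,d,c
E
python3 - <<'E'
from h import *
np.set_printoptions(precision=4,suppress=True)
print(env.state())
for n in ("scene","top"):
    s,im,d,c=grab(n); print(n,c)
    np.savez(f"{n}0.npz",im=im,d=d)
    cv2.imwrite(f"pics/{n}0.png",cv2.resize(im[:,:,::-1],(800,600),interpolation=cv2.INTER_CUBIC))
print(imaging.calibration("wrist"))
E
```

```text
pics
{'time': 0.0, 'joints': array([ 1.1683,  0.6001, -0.0026,  1.6001,  0.0018,  0.9429, -0.0798]), 'joint_vel': array([-0.0018, -0.0005, -0.0006,  0.0005,  0.0014,  0.0008,  0.0001]), 'joint_efforts': array([  0.    , -77.6435,   1.5659, -25.8   ,   0.0125,   0.0091,
        -0.    ]), 'tcp_pos': array([ 0.2319, -0.6864,  0.2384]), 'tool_rot': array([-0.0008,  0.9868,  0.1622, -0.0002]), 'ft_force': array([ 0.055 , -0.0119,  0.4558]), 'ft_torque': array([0.0594, 0.0075, 0.0487]), 'finger_gap': 0.08541737047333536}
scene {'camera_matrix': array([[419.2395,   0.    , 254.6349],
       [  0.    , 419.2395, 196.4889],
       [  0.    ,   0.    ,   1.    ]]), 'view': array([[-0.7491,  0.6623, -0.0127,  0.3886],
       [-0.4614, -0.508 ,  0.7273,  0.1512],
       [ 0.4753,  0.5507,  0.6862, -1.3829],
       [ 0.    ,  0.    ,  0.    ,  1.    ]])}
top {'camera_matrix': array([[352.7526,   0.    , 257.846 ],
       [  0.    , 352.7526, 196.4461],
       [  0.    ,   0.    ,   1.    ]]), 'view': array([[-0.0245, -0.9995, -0.0223, -0.0011],
       [ 0.9839, -0.0281,  0.1767, -0.5051],
       [-0.1772, -0.0176,  0.984 , -0.9697],
       [ 0.    ,  0.    ,  0.    ,  1.    ]])}
{'camera_matrix': array([[316.1204,   0.    , 252.7869],
       [  0.    , 316.1204, 190.3938],
       [  0.    ,   0.    ,   1.    ]]), 'hand_eye': array([[ 0.0008,  0.9467,  0.322 ,  0.0827],
       [ 1.    , -0.0006, -0.0006, -0.0003],
       [-0.0003,  0.322 , -0.9467, -0.1343],
       [ 0.    ,  0.    ,  0.    ,  1.    ]])}
```

View pics/top0.png

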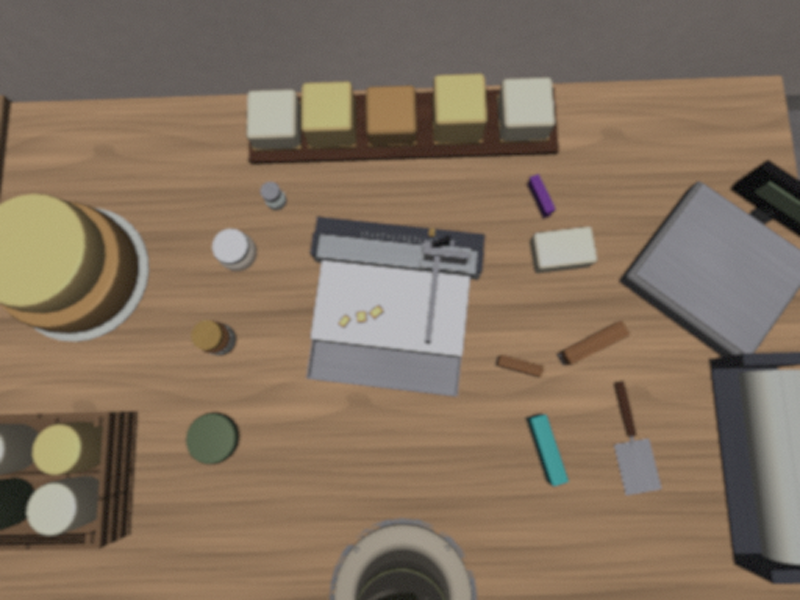

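View pics/scene0.png

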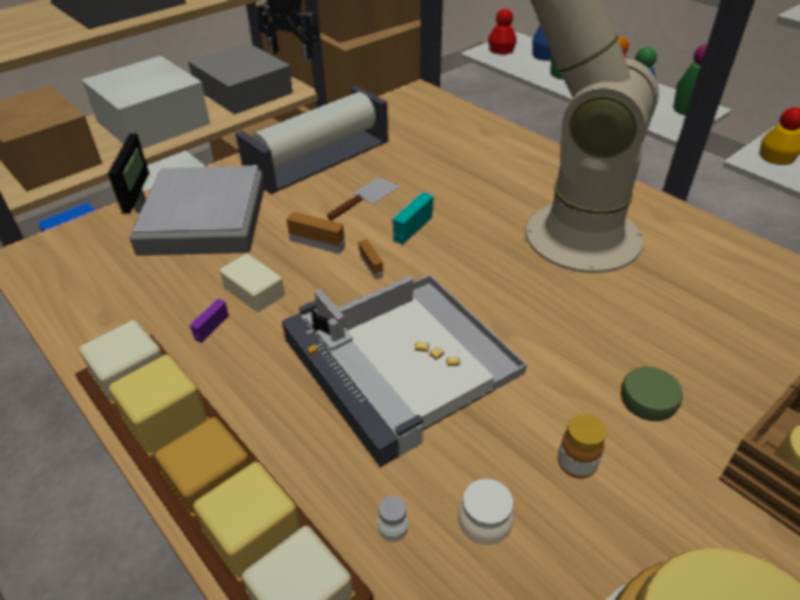

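```bash
cat >> h.py <<'E'
def campose(n,s,c):
    if n=="wrist":
        from scipy.spatial.transform import Rotation as R
        q=s["tool_rot"]; T=np.eye(4); T[:3,:3]=R.from_quat([q[1],q[2],q[3],q[0]]).as_matrix(); T[:3,3]=s["tcp_pos"]
        return T@c["hand_eye"]
    return np.linalg.inv(c["view"])
def ray(uv,z,T,K):
    uv=np.atleast_2d(uv).astype(float)
    d=np.c_[(uv[:,0]-K[0,2])/K[0,0],-(uv[:,1]-K[1,2])/K[1,1],-np.ones(len(uv))]@T[:3,:3].T
    o=T[:3,3]; return o+d*((z-o[2])/d[:,2])[:,None]
def cloud(d,T,K):
    v,u=np.mgrid[:d.shape[0],:d.shape[1]]
    p=np.stack([(u-K[0,2])/K[0,0]*d,-(v-K[1,2])/K[1,1]*d,-d],-1)
    return p@T[:3,:3].T+T[:3,3]
def comps(m,lo=5):
    n,l,st,ce=cv2.connectedComponentsWithStats(m.astype(np.uint8))
    return [(l==i) for i in range(1,n) if st[i,4]>=lo]
def rect(m,z,T,K):
    c=max(cv2.findContours(m.astype(np.uint8),cv2.RETR_EXTERNAL,cv2.CHAIN_APPROX_NONE)[0],key=len)
    p=ray(c[:,0],z,T,K)[:,:2]; return cv2.minAreaRect((p*1000).astype(np.float32))
E
python3 - <<'E'
from h import *
np.set_printoptions(precision=4,suppress=True)
c=imaging.calibration("top");K=c["camera_matrix"];T=campose("top",None,c)
f=np.load("top0.npz");im=f["im"];P=cloud(f["d"],T,K)
hsv=cv2.cvtColor(im,cv2.COLOR_RGB2HSV).astype(int)
H,S,V=hsv[...,0],hsv[...,1],hsv[...,2]
def at(x,y): x,y=int(x/1.5625),int(y/1.5625); print((x,y),im[y,x],hsv[y,x],P[y,x])
for q in [(340,290),(390,340),(450,300),(385,365),(595,342),(520,367),(361,317),(345,321),(376,311),(432,231),(330,250),(500,440)]: at(*q)
E
```

```text
(217, 185) [185 186 189] [113   5 189] [0.5419 0.1031 0.0452]
(249, 217) [186 186 190] [120   5 190] [0.4461 0.0121 0.0452]
(288, 192) [187 186 190] [128   5 190] [ 0.5165 -0.102   0.039 ]
(246, 233) [131 131 136] [120   9 136] [0.4041 0.0237 0.0035]
(380, 218) [125  89  62] [ 13 129 125] [ 0.4314 -0.3523  0.0618]
(332, 234) [118  85  60] [ 13 125 118] [ 0.3916 -0.2198  0.0472]
(231, 202) [185 186 131] [ 31  75 186] [0.4903 0.0627 0.0482]
(220, 205) [184 182 128] [ 29  78 184] [0.4825 0.0942 0.0486]
(240, 199) [186 185 130] [ 29  77 186] [0.4982 0.0367 0.0488]
(276, 147) [141 116  75] [ 19 119 141] [ 0.6451 -0.0709  0.0642]
(211, 160) [146 148 152] [110  10 152] [0.6152 0.1192 0.0533]
(320, 281) [153 123  95] [ 14  97 153] [ 0.2615 -0.1856  0.0036]
```

```bash
python3 - <<'E'
from h import *
np.set_printoptions(precision=4,suppress=True)
c=imaging.calibration("top");K=c["camera_matrix"];T=campose("top",None,c)
f=np.load("top0.npz");im=f["im"];P=cloud(f["d"],T,K)
hsv=cv2.cvtColor(im,cv2.COLOR_RGB2HSV).astype(int)
H,S,V=hsv[...,0],hsv[...,1],hsv[...,2]
box=np.zeros_like(V,bool); box[140:260,195:315]=1
w=(S<15)&(V>170)&box
chips=(S>45)&(V>150)&box&(H>22)
wm=cv2.morphologyEx((w|chips).astype(np.uint8),cv2.MORPH_CLOSE,np.ones((9,9)))
for m in comps(wm,200): print("slab",rect(m,.04,T,K),m.sum())
for m in comps(chips): print("chip",rect(m,.049,T,K),m.sum())
tr=np.zeros_like(box);tr[:]=box; 
br=(H>=8)&(H<=16)&(S>112)&(V<140)&(P[...,2]>.025)&(np.arange(512)>310)[None]&(np.arange(384)[:,None]>190)
for m in comps(br,20): print("brown",rect(m,.06,T,K),m.sum(),np.median(P[m],0))
b2=(S>90)&(P[...,2]>.05)&box
for m in comps(b2,3): 
  v,u=np.nonzero(m); print("brass",u.mean(),v.mean(),len(u),ray([u.mean(),v.mean()],.062,T,K))
E
```

```text
slab ((507.1453857421875, 9.168380737304688), (275.89483642578125, 145.48580932617188), 81.8604736328125) 4706
chip ((498.14849853515625, 35.24470138549805), (14.412886619567871, 11.626172065734863), 88.38087463378906) 26
chip ((490.2511291503906, 64.02739715576172), (14.43719482421875, 11.598197937011719), 88.3919677734375) 24
chip ((482.4383239746094, 94.19081115722656), (11.470865249633789, 11.634422302246094), 89.62466430664062) 20
brown ((428.5673522949219, -354.5531005859375), (28.71639633178711, 122.78455352783203), 25.516576766967773) 446 [ 0.4283 -0.3543  0.0611]
brown ((391.8114318847656, -218.62242126464844), (77.46588897705078, 18.80855941772461), 73.11714935302734) 190 [ 0.3925 -0.2227  0.0418]
brass 275.875 148.0625 16 [[ 0.6426 -0.0705  0.062 ]]
```

```bash
python3 - <<'E'
from h import *
np.set_printoptions(precision=4,suppress=True)
c=imaging.calibration("top");K=c["camera_matrix"];T=campose("top",None,c)
f=np.load("top0.npz");im=f["im"];P=cloud(f["d"],T,K)
hsv=cv2.cvtColor(im,cv2.COLOR_RGB2HSV).astype(int);S,V=hsv[...,1],hsv[...,2]
print(T[:3,3])
g=cv2.cvtColor(im,cv2.COLOR_RGB2GRAY).astype(float)
def sub(line,a,th):  # subpixel crossing
    i=a; return i+ (line[i]-th)/(line[i]-line[i+1])
th=158
F=[];B=[];L=[];R_=[]
for u in range(212,290):
    col=g[:,u]
    if 268<=u<=284: continue
    i=215
    while col[i+1]>th: i+=1
    F.append((u,sub(col,i,th)))
for v in range(178,216):
    row=g[v]; i=262
    while row[i+1]>th-20 : i+=1
    i=210
    while row[i-1]>140 and i>190: i-=1
    L.append((i-1+(140-row[i-1])/(row[i]-row[i-1]),v))
    i=290
    while row[i+1]>140 and i<310: i+=1
    R_.append((sub(row,i,140),v))
for n,E in (("F",F),("L",L),("R",R_)):
    p=ray(np.array(E),.04,T,K)[:,:2]
    vx,vy,x0,y0=cv2.fitLine((p*1000).astype(np.float32),cv2.DIST_HUBER,0,.1,.01).ravel()
    print(n,np.degrees(np.arctan2(vy,vx)),x0,y0,p[0],p[-1], np.abs((p[:,0]*1000-x0)*vy-(p[:,1]*1000-y0)*vx).max())
E
```

```text
[ 0.325  -0.0324  1.0434]
F 81.8415 435.44424 27.588547 [0.4487 0.1185] [ 0.4173 -0.1009] 0.7066359050262254
L -7.856167 516.42926 150.65724 [0.5652 0.1447] [0.4565 0.1586] 1.0672951625866496
R -8.289208 500.92575 -132.94775 [ 0.5568 -0.1388] [ 0.4487 -0.1269] 2.2280422529731085
```

Call:
drive_tool:
  linear:
    - [4,-3.5,0]
    - [8,-7,0]
    - [12,-10.5,0]
    - [16.5,-14,0]
    - [21,-18,0]
    - [25,-21.5,0]
    - [29.3,-25.2,0]
    - [29.3,-25.2,3]
  roll: [-0.18,-0.36,-0.54,-0.72,-0.9,-1.08,-1.26,-1.44]
  gripper: 1

```text
time: 1.1
tcp_pos: [0.4327, -0.3501, 0.2105]
tool_rot: [0.002, 0.63, 0.777, 0.001]
ft_force: [-0.1, -1.5, -0.3]
finger_gap: 0.0855
```

Call:
drive_tool:
  linear:
    - [0,0,1]
    - [0,0,2]
    - [0,0,2]
  roll: [-0.13,-0.25,-0.25]

```text
time: 1.48
tcp_pos: [0.4322, -0.3499, 0.1896]
tool_rot: [0.001, 0.529, 0.849, 0.001]
ft_force: [-0.1, -0.3, -0.2]
finger_gap: 0.0855
```

```bash
python3 - <<'E'
from h import *
np.set_printoptions(precision=4,suppress=True)
s,im,d,c=grab("wrist");np.savez("w1.npz",im=im,d=d)
T=campose("wrist",s,c);K=c["camera_matrix"];P=cloud(d,T,K)
print(s["joints"],s["tcp_pos"],np.degrees(np.arctan2(T[1,0]*0+ (2*s["tool_rot"][1]*s["tool_rot"][2]),2*s["tool_rot"][1]**2-1)),T[:3,3],s["ft_force"])
cv2.imwrite("pics/w1.png",im[:,:,::-1])
hsv=cv2.cvtColor(im,cv2.COLOR_RGB2HSV).astype(int)
m=(P[...,2]>.05)&(P[...,2]<.07)&(d>0)
for q in comps(m,800): print(rect(q,.06,T,K),q.sum(),np.median(P[q],0),np.median(hsv[q],0))
E
```

```text
[ 0.9174  0.4995 -0.4769  2.0171  0.3437  0.7008  0.682 ] [ 0.4322 -0.3499  0.1896] 116.18723214383913 [ 0.3949 -0.2755  0.324 ] [-0.0534 -0.3113 -0.1995]
((429.6382141113281, -356.14178466796875), (29.505718231201172, 119.23777770996094), 24.903301239013672) 4348 [ 0.4271 -0.3512  0.0597] [ 13. 137. 175.]
((508.3582458496094, -503.5774841308594), (199.37049865722656, 93.63854217529297), 26.03827667236328) 5525 [ 0.5355 -0.4933  0.0597] [144.   6. 181.]
```

View pics/w1.png

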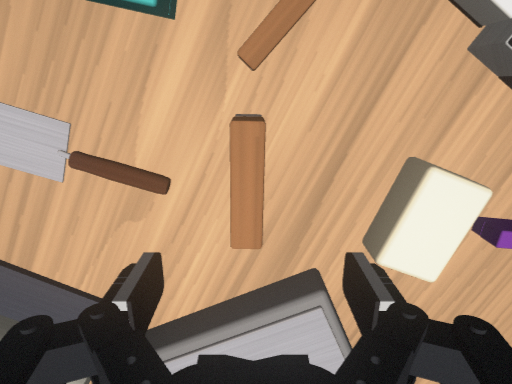

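Call:
drive_tool:
  linear:
    - [-0.4,-0.5,4]
    - [-0.4,-0.5,8]
    - [-0.4,-0.5,12]
    - [-0.4,-0.5,14.5]
    - [-0.4,-0.5,15.3]
    - [-0.4,-0.5,15.3]
    - [-0.4,-0.5,15.3]
  roll: [0.02,0.02,0.02,0.02,0.02,0.02,0.02]

```text
time: 2.4
tcp_pos: [0.4308, -0.3562, 0.0383]
tool_rot: [0.002, 0.538, 0.843, 0.001]
ft_force: [0.1, -0.2, 0.2]
finger_gap: 0.0854
```

Call:
drive_tool:
  linear:
    - [0,0,0]
    - [0,0,0]
    - [0,0,0]
    - [0,0,0]
    - [0,0,0]
    - [0,0,0]
    - [0,0,0]
    - [0,0,0]
  roll: [0,0,0,0,0,0,0,0]
  gripper: 0.2
  force: 60

```text
time: 3.4
tcp_pos: [0.4308, -0.3563, 0.0387]
tool_rot: [0.002, 0.538, 0.843, 0.001]
ft_force: [-1.2, -0.3, 6.1]
finger_gap: 0.0293
```

Call:
drive_tool:
  linear:
    - [0,0,-3]
    - [0,0,-7]
    - [0,0,-12]
    - [2,2,-14]
    - [5,4.5,-14]
    - [8.5,7.5,-14]
    - [12,10.5,-14]
    - [15.5,13.5,-14]
  roll: [0,0,0,0.08,0.16,0.24,0.32,0.4]

```text
time: 4.4
tcp_pos: [0.4872, -0.1575, 0.1786]
tool_rot: [0.002, 0.696, 0.718, 0.001]
ft_force: [0.9, -0.2, -2.6]
finger_gap: 0.029
```

```bash
python3 - <<'E'
from h import *
s=env.state();q=s["tool_rot"];a=2*np.arctan2(q[2],q[1]);p=s["tcp_pos"]
t=np.array([.545,.0563])-p[:2]
print(s["joints"],p,s["finger_gap"],np.degrees(a),"roll",a-np.radians(81.9),t@[np.cos(a),np.sin(a)],t@[np.sin(a),-np.cos(a)])
E
```

```text
[ 0.458465    0.45135531 -0.35093839  2.12915118  0.26937288  0.5978477
 -0.05212507] [ 0.48722081 -0.15745194  0.17863911] 0.029031888159747846 91.79553546621746 roll 0.17270967513336655 0.21183659662381082 0.06444828031320393
```

Call:
drive_tool:
  linear:
    - [4.5,1.4,0]
    - [9,2.8,0]
    - [13.5,4.2,0]
    - [18,5.6,0]
    - [21.2,6.4,2]
    - [21.2,6.4,6]
    - [21.2,6.4,7.8]
    - [21.2,6.4,7.8]
  roll: [0.04,0.08,0.12,0.17,0.17,0.17,0.17,0.17]

```text
time: 5.4
tcp_pos: [0.5437, 0.0564, 0.0994]
tool_rot: [0.001, 0.754, 0.657, 0.0]
ft_force: [0.7, -0.2, -2.1]
finger_gap: 0.0289
```

```bash
python3 - <<'E'
from h import *
s,im,d,c=grab("wrist");T=campose("wrist",s,c);K=c["camera_matrix"]
q=s["tool_rot"];print(s["tcp_pos"],np.degrees(2*np.arctan2(q[2],q[1])),s["ft_force"],s["finger_gap"],s["joints"])
s2,i2,_,_=grab("scene")
cv2.imwrite("pics/w2.png",np.hstack([im[:,:,::-1],cv2.resize(i2[150:310,150:345,::-1],(288,384))]))
E
```

```text
[0.54371804 0.05644048 0.09935276] 82.08703300637097 [ 0.7137802  -0.15182679 -2.09324903] 0.028921149397886838 [-0.05038445  0.59860143 -0.22713016  2.11382179  0.29403833  0.45775093
 -0.64231383]
```

View pics/w2.png

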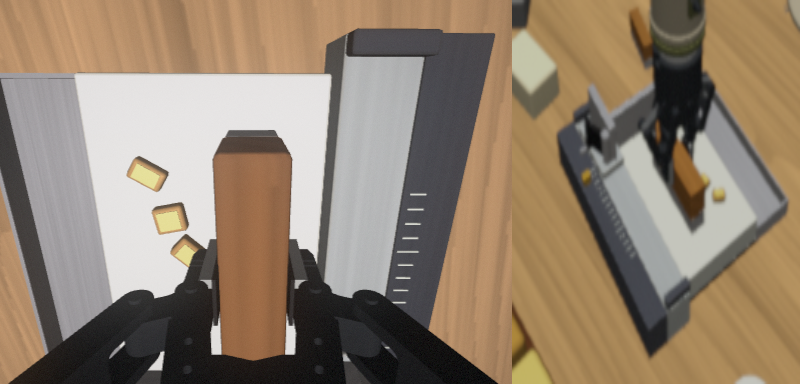

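Call:
drive_tool:
  linear:
    - [0,0,1]
    - [0,0,1.7]
    - [0,0,1.9]
    - [0,0,1.9]
  roll: [0,0,0,0]

```text
time: 6.0
tcp_pos: [0.5449, 0.0564, 0.0819]
tool_rot: [0.001, 0.754, 0.656, 0.001]
ft_force: [-0.5, -0.3, -2.2]
finger_gap: 0.029
```

Call:
drive_tool:
  linear:
    - [0,0,0.2]
    - [0,0,0.3]
    - [0,0,0.3]
  roll: [0,0,0]

```text
time: 6.38
tcp_pos: [0.5449, 0.0564, 0.0789]
tool_rot: [0.001, 0.754, 0.656, 0.001]
ft_force: [-0.5, 0.0, -1.9]
finger_gap: 0.0292
```

Call:
drive_tool:
  linear:
    - [0,-0.8,0]
    - [0,-1.8,0]
    - [0,-3,0]
    - [0,-4.2,0]
    - [0,-5.4,0]
    - [0,-6.6,0]
    - [0,-7.8,0]
    - [0,-9,0]
  roll: [0,0,0,0,0,0,0,0]

```text
time: 7.38
tcp_pos: [0.4554, 0.0691, 0.0787]
tool_rot: [0.002, 0.754, 0.656, 0.002]
ft_force: [1.0, -0.7, -1.3]
finger_gap: 0.029
```

Call:
drive_tool:
  linear:
    - [0,-0.8,0]
    - [0,-1.4,0]
    - [0,-1.6,0]
    - [0,-1.6,0]
  roll: [0,0,0,0]

```text
time: 7.88
tcp_pos: [0.4394, 0.0714, 0.0787]
tool_rot: [0.002, 0.754, 0.656, 0.002]
ft_force: [-1.2, 1.1, 2.4]
finger_gap: 0.0296
```

```bash
python3 - <<'E'
from h import *
s,im,d,c=grab("wrist");T=campose("wrist",s,c);K=c["camera_matrix"]
q=s["tool_rot"];print(s["tcp_pos"],np.degrees(2*np.arctan2(q[2],q[1])),s["ft_force"],s["finger_gap"])
s2,i2,_,_=grab("scene")
cv2.imwrite("pics/w3.png",np.hstack([im[:,:,::-1],cv2.resize(i2[150:310,150:345,::-1],(288,384))]))
E
```

```text
[0.43940402 0.07140215 0.07866055] 82.06245728347544 [-1.16766116  1.12704964  2.35432663] 0.029628693376574963
```

View pics/w3.png

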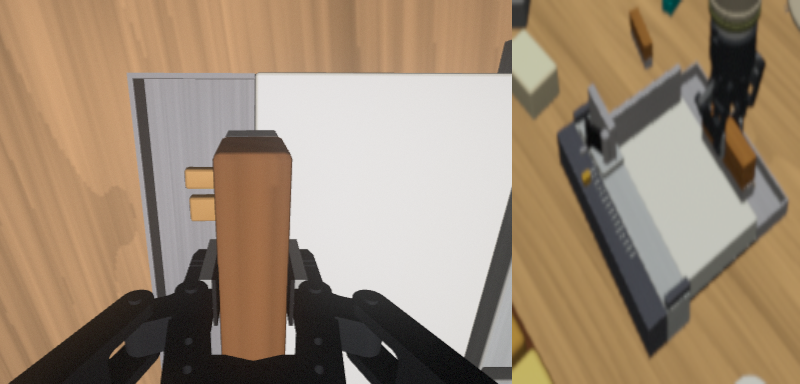

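Call:
drive_tool:
  linear:
    - [0,0,-1]
    - [0,0,-3]
    - [0,0,-6]
    - [0,3,-9]
    - [0,6,-10.5]
    - [0,8,-10.5]
    - [0,8,-10.5]
  roll: [0,0,0,0,0,0,0]

```text
time: 8.85
tcp_pos: [0.5191, 0.0597, 0.1845]
tool_rot: [0.002, 0.755, 0.656, 0.002]
ft_force: [-0.7, -0.6, -2.7]
finger_gap: 0.0289
```

```bash
python3 - <<'E'
from h import *
s,im,d,c=grab("wrist");T=campose("wrist",s,c);K=c["camera_matrix"]
q=s["tool_rot"];a=2*np.arctan2(q[2],q[1]);p=s["tcp_pos"];print(p,np.degrees(a),s["ft_force"],s["finger_gap"],s["joints"])
t=np.array([.4308,-.3563])-p[:2]; print("back",t@[np.cos(a),np.sin(a)],t@[np.sin(a),-np.cos(a)])
s2,i2,_,_=grab("top");s2,i3,_,_=grab("scene")
cv2.imwrite("pics/w4.png",np.hstack([im[:,:,::-1],np.vstack([cv2.resize(i2[140:260,190:320,::-1],(288,192*1)),cv2.resize(i3[150:310,150:345,::-1],(288,192))])]))
E
```

```text
[0.51913623 0.05974621 0.18449565] 81.96737554370019 [-0.70309722 -0.59037593 -2.73049808] 0.028866941808537484 [-0.01198793  0.44680632 -0.29053     2.10476679  0.2193634   0.61286034
 -0.5953314 ]
back -0.42430807594514147 -0.029332508839802932
```

View pics/w4.png

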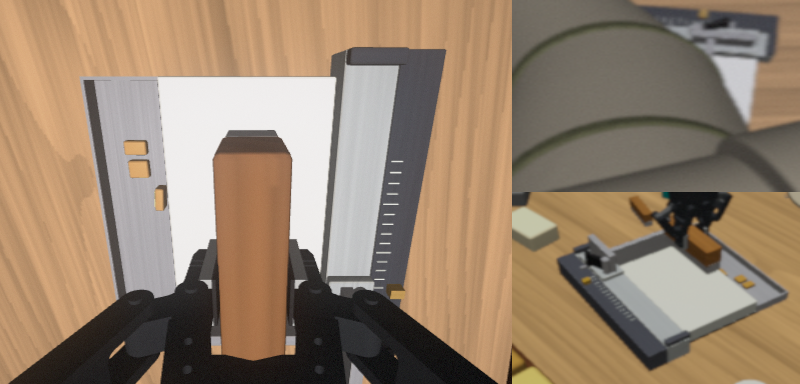

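```bash
python3 - <<'E'
from h import *
np.set_printoptions(precision=4,suppress=True)
s,im,d,c=grab("wrist");T=campose("wrist",s,c);K=c["camera_matrix"];P=cloud(d,T,K)
hsv=cv2.cvtColor(im,cv2.COLOR_RGB2HSV)
for cc in [(136,147),(139,168),(160,197)]:
    p=P[cc[1]-9:cc[1]+10,cc[0]-5:cc[0]+6].reshape(-1,3); 
    print(cc,P[cc[1],cc[0]]); print(np.round(P[cc[1],cc[0]-14:cc[0]+16,2]*1000).astype(int), hsv[cc[1],cc[0]-14:cc[0]+16,1])
E
```

```text
(136, 147) [0.4077 0.0995 0.013 ]
[ 4  4  4  4  3 13 12 13 14 13 14 12 13 13 13 12 12 13 12 13 15 14 13 12
 13 13 11  7  6  3] [  7   4   7   7  40 108 124 122 124 122 120 122 121 122 121 118 121 119
 119 119 121 120 118 119 117 118 109  87  57   6]
(139, 168) [0.4053 0.0785 0.013 ]
[ 6  4  4  4  5  4 12 13 13 13 13 13 13 12 13 13 11 13 14 13 12 13 12 12
 12 12  9  7  5  6] [  6   4   6   4   6   4  61 117 125 126 125 122 123 121 122 121 119 121
 119 118 120 121 119 120 119 116  87  63   8   4]
(160, 197) [0.4212 0.0477 0.0195]
[ 3  4  5  5  4  4  4  4  4  3  4 19 21 20 19 19 20 20 21 20 19 13 10  4
  4 40 40 40 40 41] [  6   6   6   7   4   6   6   4   4   7   3  75 115 122 118 119 117 114
 119 117  90  67  67  20  12  12   4   2   2   2]
```

Call:
drive_tool:
  linear:
    - [-4,-0.5,0]
    - [-9,-0.9,0]
    - [-15,-1.3,0]
    - [-21,-1.7,0]
    - [-27,-2.1,0]
    - [-33,-2.5,0]
    - [-39,-2.9,0]
    - [-42.4,-2.9,0]
  roll: [-0.05,-0.12,-0.2,-0.28,-0.36,-0.44,-0.52,-0.57]

```text
time: 10.05
tcp_pos: [0.4276, -0.3583, 0.1835]
tool_rot: [0.001, 0.54, 0.842, 0.0]
ft_force: [1.3, 0.4, -2.4]
finger_gap: 0.0293
```

Call:
drive_tool:
  linear:
    - [0,0,0]
    - [0,0,0]
  roll: [0,0]

```text
time: 10.3
tcp_pos: [0.4272, -0.3572, 0.1832]
tool_rot: [0.0, 0.54, 0.842, 0.0]
ft_force: [0.7, -0.5, -2.1]
finger_gap: 0.0293
```

Call:
drive_tool:
  linear:
    - [0,0,4]
    - [0,0,8]
    - [0,0,11.5]
    - [0,0,13.5]
    - [0,0,14.3]
    - [0,0,14.3]
  roll: [0,0,0,0,0,0]

```text
time: 11.05
tcp_pos: [0.4278, -0.3561, 0.0404]
tool_rot: [-0.0, 0.539, 0.842, 0.0]
ft_force: [-0.4, 0.3, -2.4]
finger_gap: 0.0292
```

Call:
drive_tool:
  linear:
    - [0,0,0.15]
    - [0,0,0.2]
    - [0,0,0.2]
  roll: [0,0,0]

```text
time: 11.42
tcp_pos: [0.4278, -0.3563, 0.0389]
tool_rot: [0.0, 0.539, 0.842, 0.0]
ft_force: [-0.6, -0.6, -2.2]
finger_gap: 0.0289
```

Call:
drive_tool:
  linear:
    - [0,0,0.1]
    - [0,0,0.15]
    - [0,0,0.15]
  roll: [0,0,0]

```text
time: 11.8
tcp_pos: [0.4278, -0.3563, 0.0387]
tool_rot: [0.001, 0.539, 0.842, 0.0]
ft_force: [-3.7, 3.0, 14.2]
finger_gap: 0.0288
```

Contact. Release and rise.

Call:
drive_tool:
  linear:
    - [0,0,-0.1]
    - [0,0,-0.1]
    - [0,0,-0.1]
    - [0,0,-0.1]
    - [0,0,-0.1]
  roll: [0,0,0,0,0]
  gripper: 1

```text
time: 12.42
tcp_pos: [0.4278, -0.3562, 0.0395]
tool_rot: [0.001, 0.539, 0.842, 0.0]
ft_force: [-0.1, 0.4, 0.2]
finger_gap: 0.0852
```

Call:
drive_tool:
  linear:
    - [0,0,-1]
    - [0,0,-4]
    - [0,0,-9]
    - [0,0,-15]
    - [0,0,-18]
    - [0,0,-18]
  roll: [0,0,0,0,0,0]

```text
time: 13.18
tcp_pos: [0.4284, -0.3568, 0.2227]
tool_rot: [0.003, 0.539, 0.842, -0.0]
ft_force: [0.3, 0.5, -0.6]
finger_gap: 0.0855
```

```bash
python3 - <<'E'
from h import *
s,im,d,c=grab("wrist");T=campose("wrist",s,c);K=c["camera_matrix"];P=cloud(d,T,K)
m=(P[...,2]>.05)&(P[...,2]<.07)&(d>0)
for q in comps(m,800): print(rect(q,.06,T,K),q.sum(),np.median(P[q],0))
b=np.array([.508,.009]);ex=np.array([.99,-.141]);ey=np.array([.141,.99])
# view point: above the stop, nook at home (89,-80) board; tcp there minus 80 mm along y for the camera
q=s["tool_rot"];a=2*np.arctan2(q[2],q[1]);p=s["tcp_pos"]
g=b+.115*ex-.19*ey
t=g-p[:2];print(p,np.degrees(a),g,"roll",a-np.radians(81.9),t@[np.cos(a),np.sin(a)],t@[np.sin(a),-np.cos(a)])
E
```

```text
((426.61907958984375, -356.0466613769531), (29.66642951965332, 118.44353485107422), 24.98224639892578) 3628 [ 0.42465204 -0.35148774  0.05964022]
((528.442626953125, -556.90185546875), (226.1141357421875, 144.19973754882812), 49.92731475830078) 10164 [ 0.53116436 -0.52460957  0.05977627]
[ 0.42839095 -0.35680874  0.22267948] 114.73477015594038 [ 0.59506  -0.195315] roll 0.5730748483567314 0.07694002275692545 0.2189498401232216
```

Call:
drive_tool:
  linear:
    - [1,3,0]
    - [2.3,6.5,0]
    - [3.6,10,0]
    - [4.9,14,0]
    - [6.3,18,0]
    - [7.7,21.9,0]
    - [7.7,21.9,0]
  roll: [0.1,0.2,0.3,0.4,0.5,0.57,0.57]

```text
time: 14.1
tcp_pos: [0.596, -0.1908, 0.2196]
tool_rot: [0.001, 0.753, 0.658, 0.001]
ft_force: [-1.0, 0.3, -0.6]
finger_gap: 0.0856
```

```bash
python3 - <<'E'
from h import *
s,im,d,c=grab("wrist");np.savez("w5.npz",im=im,d=d,p=s["tcp_pos"],q=s["tool_rot"])
q=s["tool_rot"];print(s["tcp_pos"],np.degrees(2*np.arctan2(q[2],q[1])),s["joints"])
cv2.imwrite("pics/w5.png",cv2.resize(im[:,:,::-1],(800,600)))
E
```

```text
[ 0.59597549 -0.19080418  0.21955016] 82.36241103060352 [ 0.44875008  0.5199972  -0.33861407  1.84177127  0.22841731  0.81589942
 -0.13881729]
```

View pics/w5.png

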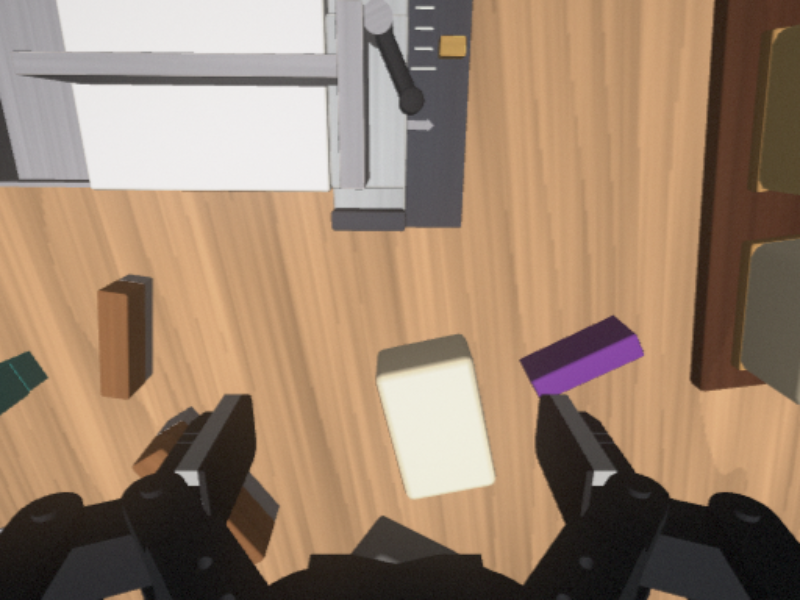

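```bash
python3 - <<'E'
from h import *
np.set_printoptions(precision=4,suppress=True)
f=np.load("w5.npz");s=dict(tcp_pos=f["p"],tool_rot=f["q"]);c=imaging.calibration("wrist");T=campose("wrist",s,c);K=c["camera_matrix"];im=f["im"]
P=cloud(f["d"],T,K)
b=np.array([.508,.009]);ex=np.array([.99,-.141]);ey=np.array([.141,.99])
for n,u,v,z in [("clip",453,46,.062),("ptr",433,125,.055),("tip",411,97,.105),("finL",340,130,.112),("finR",366,130,.112),("plate-y",250,77,.104),("plate+y",250,53,.104),("slabFR",330,190,.04),("slabFL",92,188,.04),("slableft",88,130,.04),("fin-yend",350,186,.112)]:
    uv=[u/1.5625-.18,v/1.5625-.18]
    p=ray(uv,z,T,K)[0][:2]; r=p-b; print(n,p,"board",np.round([r@ex*1000,r@ey*1000],1),"depthz",P[int(uv[1]),int(uv[0]),2])
hsv=cv2.cvtColor(im,cv2.COLOR_RGB2HSV).astype(int)
m=(hsv[...,1]>110)&(P[...,2]>.055)&(P[...,2]<.07)
m[60:]=0;m[:,320:]=0
for q in comps(m,20):
  r=rect(q,.062,T,K); p=np.array(r[0])/1000-b; print("clip",r,p@ex,p@ey)
E
```

```text
clip [ 0.643  -0.0707] board [144.9 -59.9] depthz 0.06277958825198116
ptr [ 0.6287 -0.1088] board [136.1 -99.6] depthz 0.05751683832570287
tip [ 0.6161 -0.0951] board [121.7 -87.8] depthz 0.10576274162230809
finL [ 0.5815 -0.1052] board [  88.8 -102.7] depthz 0.11215758477644991
finR [ 0.5934 -0.1068] board [ 100.9 -102.6] depthz 0.09026629170977801
plate-y [ 0.5432 -0.0766] board [ 46.9 -79.8] depthz 0.10188624637145027
plate+y [ 0.5455 -0.0668] board [ 47.8 -69.7] depthz 0.0394953069455693
slabFR [ 0.5619 -0.1384] board [  74.1 -138.4] depthz 0.030221408732544974
slabFL [ 0.4151 -0.1176] board [ -74.2 -138.4] depthz 0.03971337653157209
slableft [ 0.4239 -0.0842] board [ -70.1 -104.2] depthz 0.039055905972171845
fin-yend [ 0.5819 -0.1309] board [  92.9 -128.1] depthz 0.11245345665199347
clip ((642.4108276367188, -70.86769104003906), (9.733384132385254, 13.545226097106934), 82.4252700805664) 0.14432806379699706 -0.06011708743286133
```

Call:
drive_tool:
  linear:
    - [3,-0.5,0]
    - [6,-1,1.5]
    - [8.1,-1.4,4]
    - [8.1,-1.4,7]
    - [8.1,-1.4,9]
    - [8.1,-1.4,9]
  roll: [0.01,0.01,0.01,0.01,0.01,0.01]
  gripper: 1

```text
time: 14.9
tcp_pos: [0.5895, -0.112, 0.1274]
tool_rot: [-0.001, 0.757, 0.654, -0.002]
ft_force: [-0.7, -0.1, 0.3]
finger_gap: 0.0853
```

```bash
cat >> h.py <<'E'
def bd(s):
    b=np.array([.508,.009]);ex=np.array([.99,-.141]);ey=np.array([.141,.99])
    q=s["tool_rot"];r=s["tcp_pos"][:2]-b
    return np.round([r@ex*1000,r@ey*1000,s["tcp_pos"][2]*1000],1),np.degrees(2*np.arctan2(q[2],q[1]))
E
python3 - <<'E'
from h import *
s,im,d,c=grab("wrist");print(bd(s))
cv2.imwrite("pics/w6.png",im[:,:,::-1])
E
```

```text
(array([  97.7, -108.3,  127.4]), np.float64(81.67035940943647))
```

View pics/w6.png

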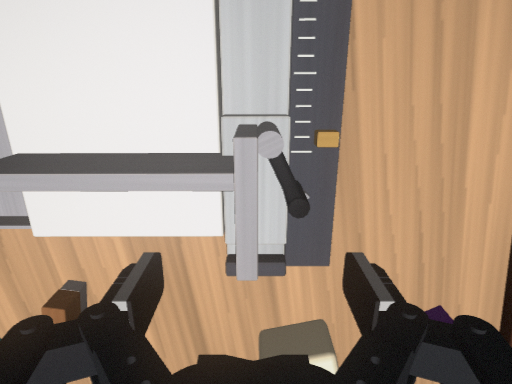

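Call:
drive_tool:
  linear:
    - [0.2,0.3,1]
    - [0.3,0.3,2.5]
    - [0.3,0.3,4]
    - [0.3,0.3,4.7]
    - [0.3,0.3,4.7]
  roll: [0,0,0,0,0]

```text
time: 15.58
tcp_pos: [0.5933, -0.1093, 0.0808]
tool_rot: [-0.001, 0.757, 0.654, -0.002]
ft_force: [-0.1, -0.3, 1.3]
finger_gap: 0.0853
```

```bash
python3 -c "
from h import *
s=env.state();print(bd(s),s['ft_force'])"
```

```text
(array([ 101.1, -105.1,   80.8]), np.float64(81.68368941557956)) [-0.05198425 -0.25816922  1.27507824]
```

Call:
drive_tool:
  linear:
    - [0.6,0,0]
    - [1.2,0,0]
    - [1.9,0,0]
    - [2.6,0,0]
    - [3.3,0,0]
    - [4.0,0,0]
    - [4.7,0,0]
    - [5.3,0,0]
  roll: [0,0,0,0,0,0,0,0]

```text
time: 16.58
tcp_pos: [0.601, -0.0564, 0.0807]
tool_rot: [-0.001, 0.756, 0.654, -0.002]
ft_force: [-1.5, -3.9, 3.6]
finger_gap: 0.0855
```

Call:
drive_tool:
  linear:
    - [0.1,0,0]
    - [0.1,0,0]
  roll: [0,0]

```text
time: 16.82
tcp_pos: [0.6011, -0.0551, 0.0807]
tool_rot: [-0.001, 0.756, 0.654, -0.002]
ft_force: [0.1, -4.0, 2.2]
finger_gap: 0.0852
```

```bash
python3 - <<'E'
from h import *
s,im,d,c=grab("wrist");print(bd(s),s["ft_force"]);np.savez("w7.npz",im=im,d=d,p=s["tcp_pos"],q=s["tool_rot"])
s2,i3,_,_=grab("scene")
cv2.imwrite("pics/w7.png",np.hstack([im[:,:,::-1],cv2.resize(i3[180:260,175:235,::-1],(288,384),interpolation=cv2.INTER_CUBIC)]))
E
```

```text
(array([101.2, -50.3,  80.7]), np.float64(81.70280593574509)) [ 0.12197637 -3.96380939  2.21570602]
```

View pics/w7.png

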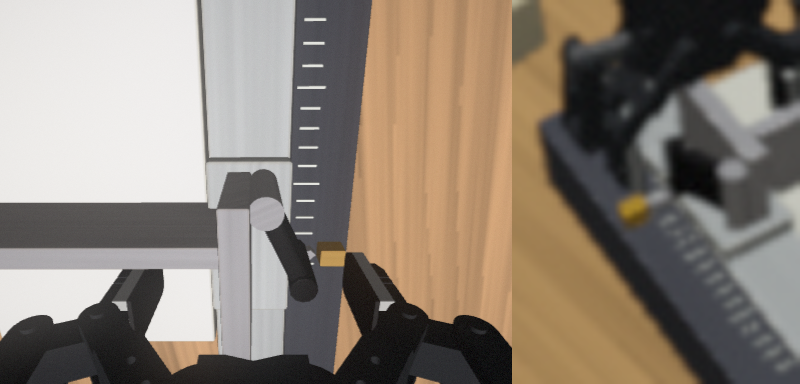

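```bash
python3 - <<'E'
from h import *
np.set_printoptions(precision=4,suppress=True)
f=np.load("w7.npz");s=dict(tcp_pos=f["p"],tool_rot=f["q"]);c=imaging.calibration("wrist");T=campose("wrist",s,c);K=c["camera_matrix"];im=f["im"]
b=np.array([.508,.009]);ex=np.array([.99,-.141]);ey=np.array([.141,.99])
cr=im[235:275,295:350]; cv2.imwrite("pics/w7c.png",cv2.resize(cr[:,:,::-1],None,fx=12,fy=12,interpolation=cv2.INTER_NEAREST))
for n,u,v,z in [("clip",333,257.5,.062),("ptr",316,256,.055),("plate-y",150,268,.104),("plate+y",150,248,.104)]:
    p=ray([u,v],z,T,K)[0][:2]-b; print(n,np.round([p@ex*1000,p@ey*1000],1))
E
```

```text
clip [145.  -58.5]
ptr [137.1 -61.7]
plate-y [ 59.4 -38.1]
plate+y [ 60.4 -29. ]
```

View pics/w7c.png

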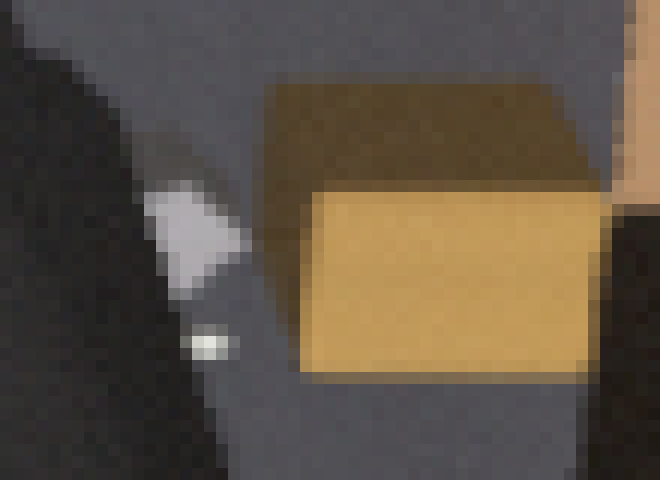

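Call:
drive_tool:
  linear:
    - [0.1,0,0]
    - [0.1,0,0]
    - [0.1,0,0]
    - [0.1,0,0]
    - [0.1,0,0]
    - [0.1,0,0]
    - [0.1,0,0]
    - [0.1,0,0]
  roll: [0,0,0,0,0,0,0,0]
  gripper: 0.1
  force: 40

```text
time: 17.92
tcp_pos: [0.5994, -0.0545, 0.0811]
tool_rot: [-0.001, 0.757, 0.654, -0.003]
ft_force: [-8.6, -1.3, 12.5]
finger_gap: 0.0221
```

Call:
drive_tool:
  linear:
    - [0,0,0]
    - [0,0,0]
    - [0,0,0]
    - [0,0,0]
  roll: [0,0,0,0]

```text
time: 18.42
tcp_pos: [0.5994, -0.0544, 0.0812]
tool_rot: [-0.001, 0.757, 0.654, -0.003]
ft_force: [-4.5, -2.5, 4.4]
finger_gap: 0.0221
```

```bash
python3 - <<'E'
from h import *
s,im,d,c=grab("wrist");print(bd(s),s["ft_force"],s["finger_gap"]);np.savez("w8.npz",im=im,d=d,p=s["tcp_pos"],q=s["tool_rot"])
cr=im[160:290,190:370]
cv2.imwrite("pics/w8.png",cv2.resize(cr[:,:,::-1],None,fx=4.4,fy=4.4,interpolation=cv2.INTER_NEAREST))
E
```

```text
(array([ 99.4, -49.9,  81.2]), np.float64(81.66140279972296)) [-4.50692673 -2.5143837   4.39242143] 0.022054420523886085
```

View pics/w8.png

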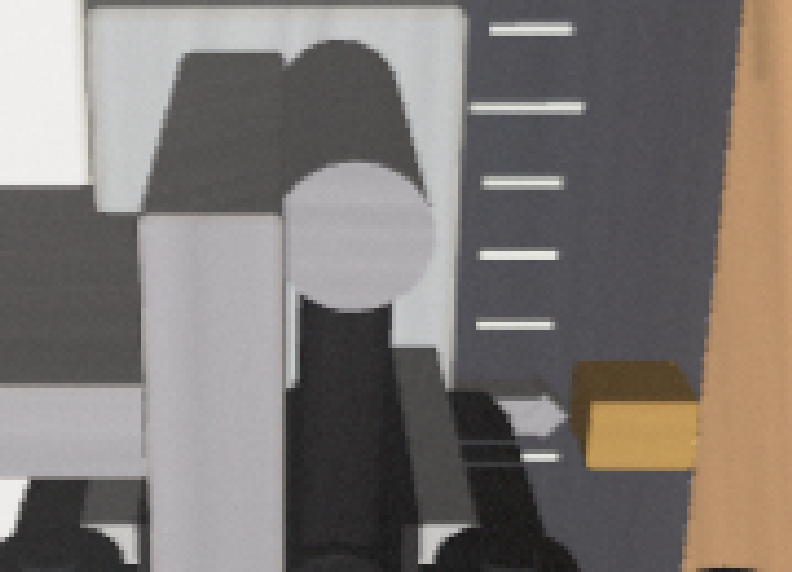

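```bash
python3 - <<'E'
from h import *
f=np.load("w8.npz");s=dict(tcp_pos=f["p"],tool_rot=f["q"]);c=imaging.calibration("wrist");T=campose("wrist",s,c);K=c["camera_matrix"];P=cloud(f["d"],T,K)
b=np.array([.508,.009]);ex=np.array([.99,-.141]);ey=np.array([.141,.99])
print("z",P[254,314:317,2],P[257:261,335,2])
for n,u,v,z in [("clip",336,258.6,.062),("clipfoot+y",336,241.6,.05),("ptr",318.5,254,.055),("ptr",318.5,254,.058),("plate-y",200,160+478/4.4,.104),("plate+y",200,160+385/4.4,.104),("pin",190+357/4.4,160+236/4.4,.107)]:
    p=ray([u,v],z,T,K)[0][:2]-b; print(n,z,np.round([p@ex*1000,p@ey*1000],1))
print(cv2.fitLine(np.array([[0,0],[1,1]],np.float32),2,0,.1,.1).shape)
E
```

```text
z [0.05850423 0.05655677 0.05741074] [0.06144922 0.06182553 0.06050845 0.06174197]
clip 0.062 [145. -59.]
clipfoot+y 0.05 [147.6 -54.9]
ptr 0.055 [136.7 -60.2]
ptr 0.058 [136.1 -58.5]
plate-y 0.104 [ 77.8 -38.3]
plate+y 0.104 [ 78.4 -28.6]
pin 0.107 [106.2 -12.8]
(4, 1)
```

Call:
drive_tool:
  linear:
    - [0,0,0]
    - [0,0,0]
    - [0,0,0]
    - [0,0,0]
    - [0,0,0]
    - [0,0,0]
  roll: [0,0,0,0,0,0]
  force: 60

```text
time: 19.23
tcp_pos: [0.599, -0.0544, 0.0812]
tool_rot: [-0.002, 0.757, 0.654, -0.003]
ft_force: [-5.4, -2.5, 5.6]
finger_gap: 0.0211
```

```bash
python3 - <<'E'
from h import *
s,im,d,c=grab("wrist");print(bd(s),s["ft_force"],s["finger_gap"])
s2,i3,_,_=grab("scene")
a=cv2.resize(im[160:290,230:370,::-1],(414,384))
cv2.imwrite("pics/w9.png",np.hstack([a,cv2.resize(i3[80:350,90:400,::-1],(386,384))]))
E
```

```text
(array([ 99.1, -50. ,  81.2]), np.float64(81.65828636154731)) [-5.36138799 -2.52571809  5.61500268] 0.02111022434482196
```

View pics/w9.png

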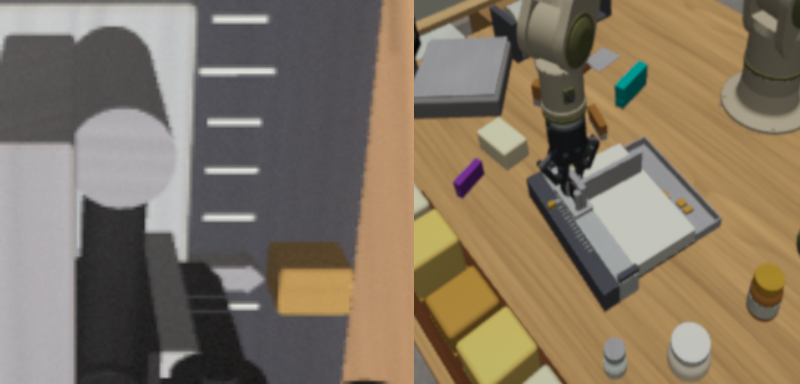

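```bash
python3 -c "
from h import *
print(finish_job()); print(env.state()['time'])"
```

```text
the job is handed in; nothing more can be done
None
the job is handed in; nothing more can be done
```

The job is handed in at about 19 s on the robot's clock, and my last checks showed it done as asked. The interface gives no verdict.

- **Chips:** I swept all three rind chips off the front edge with the wooden scraper. Depth readings put all three in the crumb tray, two flat and one on its side against the slab, with nothing left on the slab.
- **Scraper:** I stood it back on the counter where it started. The wrist camera measured it upright within about 3 mm of its old position.
- **Stop and lever:** I pushed the stop about 40 mm to the mark and squeezed the lever shut while holding it there. At hand-in the gripper still held fin and lever together at 60 N.
- **Pointer:** Direct sighting put it within about 1 mm of the clip's centre. Estimates from the plate and lever pin differed by up to 2 mm, all inside the 5 mm allowed.
- **Finger gap:** It read 21 to 22 mm against the stated 24 mm. I put this down to the fingers flexing, because it shrank as I raised the grip and had read 29 mm on the 30 mm scraper. The picture shows the lever lying along the fin.
- **Other goods:** In the last pictures I saw nothing knocked over or fallen among those in view. I did not re-measure their positions.

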